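Half-open shutter on the inspection light box

ROBOT

A 7-joint arm with a two-finger parallel gripper is mounted at the origin on the work surface. World frame = base frame: x ahead of the robot, y to its left, z up, the work surface at z = 0. Lengths are in m, angles in rad, forces in N, time in s.
With the tool pointing down it reaches from about 0.425 to 0.925 m from the base axis. Payload 6.8 kg.
Tool frame: the origin (TCP) lies at the very end of the fingers, on their centre line; the grasp point (between the pads) lies 19 mm behind it; z points along the fingers, y is the line along which they close (so a half turn about z gives the same grasp; the last joint's range is limited). The gripper opens to 88 mm and grips with 3 to 60 N. Pads are 20 mm wide; open, the fingers measure 115 mm over their backs; the gripper's body (75 mm by 178 mm) begins 61 mm behind the grasp point.
Start: joints at [0.999, 0.477, 0.022, 1.555, -0.011, 1.109, -0.083], TCP at [0.302, -0.604, 0.223] pointing down, gripper open.
Joint ranges: [-2.96, 2.96], [-0.34, 2.1], [-1.41, 1.46], [0.24, 2.44], [-1.37, 4.51], [0.17, 1.92], [-2.96, 2.96]. Speed limits (rad/s): [2.39, 2.39, 3.14, 3.14, 3.14, 3.14, 3.14].

INTERFACE

Orientations are given as a rotation vector (axis times angle).
In Python, from bench import state, eyes, workorder gives the robot as it stands.
- The arm moves only by the tool arm_command, never from a script. Its argument "targets" is a list of rows, each a list of 3 entries, a list of its own where there are three numbers: the closure, from 0 (fully open) to 1 (shut), then the shift along the tool's x, y, z in a scale on which 1.0 is 0.5 m, then the turn, a rotation vector about the tool's x, y, z in fractions of the full range, 1 being 60 degrees. A call has 1 to 8 rows; each row is the pose to reach, as a shift and turn from the pose commanded when the call began, along the tool's axes at that moment; what a row does not reach only later rows make up. A row lasts 1/12 s, in which the tool goes at most 41.7 mm and 7.16 degrees, less where a joint would pass 70% of its speed; a pose out of reach is approached as far as the arm can. No shift or turn number may pass 1 either way. A call with a gripper value outside its range is refused whole. The fingers move at their own pace and stop on an object; "grip_force" is the grip in N (left out, the last holds). Time passes only in rows, so rows that repeat a pose let the fingers close. It gives the time, the measured TCP pose, the force, the opening and the grip force at its end, in the units of the state.
- state(): the state, without advancing time (a new reading comes with each control period).
- eyes.get_image(name): name is "scene" or "top" or "wrist"; returns a dict with "color" (384x512x3 uint8, blue, green, red), "fx", "fy", "cx", "cy" (pixels), "k1" (the pictures are not rectified: a ray, as slopes to the right and down, at radius r is drawn at 1 + k1 r^2 times it, then the intrinsics apply), "T" (4x4, takes a point from camera to world coordinates); the wrist camera has in their place "T_tool_cam" (4x4, takes a point from camera to tool coordinates, whose origin is the TCP and whose axes are the flange's). Camera axes: x right, y down, z forward; pixel columns grow to the right and rows downward; lengths in m; the calibration is good to about 2 mm. A picture is of the moment at which its call begins: read the wrist's pose just before it. There is no depth.
- workorder.close_job(): hands the job in; it is judged then, once.
Trained networks look in a picture, given as the dict that the camera call returned (one of the last four; its "shot" number tells which), for a name from the list of things; names that differ only in an ending like _2 or _b are one class to them, and where a whole thing is asked for, a point or a joint stands for the part that bears it (a point fixed in the world has none). Each returns a list of dicts, best first, with "score" (0 to 1); they miss things now and then, are a little off and sometimes report something else, mostly with a low value. They report only what shows in the picture. A call takes as long as a camera call.
- eyes.recognise(picture, thing): "at" ([row, column] in pixels, amid what is visible of it).
- eyes.place_of(picture, thing): "at" ([row, column] in pixels: a listed point, or the origin of a listed thing).
The state is a dict: "clock": time; "joint_positions": joint angles; "qvel": joint speeds; "joint_efforts": joint torques, N m; "eef_pos": TCP position; "eef_rot": TCP orientation; "contact_force": force on the tool from outside, world axes, zero at the start; "wrist_torque": the same for the moment, N m; "opening": finger opening in m; "grip_force": force on a finger pad.
Only numpy, scipy, OpenCV 4.12 (cv2) and the standard library are available. Lean on these libraries where they do the work, as an engineer would, in place of code of your own. Each camera call takes 0.05 s, during which the arm holds its last target. There are 200 camera calls.

TASK

On the inspection light box, slide the black sprung shutter open by its upright blue tab until you feel it come up against the red stop bar, then bring it back to half of that travel, midway between closed and the stop, and hold it there against its spring. Finish while the robot is still holding the shutter still at half travel, and leave the bottle, the jar and the metal dish where they stand.

Things in the scene. Friction and masses are not known exactly. Their poses are not given: they have to be found in the camera images.
- lightbox: White inspection light box fixed on the table, 200 x 300 x 60 mm (x, y, z). Origin: centre of its underside; +y is the direction in which the shutter opens (its -y end carries a grey spring housing). On its top (z = 60) two 8 mm high aluminium guide rails run along y at x = -69 and +69, with 10 mm tick marks beside the -x rail. It stands at a different place and yaw each time.
- shutter (a joint): Travel of the shutter along the light box's +y, in m: 0 closed (where the spring keeps it), growing as it opens. The spring closes it with about 2.5 N at 0, rising by 0.15 N per mm (9 N at 43 mm, 15 N at 84 mm), plus about 0.6 N of friction; let go, it shuts. The stop bar ends the travel somewhere between 56 and 84 mm; half travel is half of that.
- tab_top (a point): Centre of the top of the blue tab on the shutter; moves with it. The tab is a block 40 mm along x, 14 mm along y (the sliding direction) and 36 mm high; its top is 104 mm above the table, its foot (top face of the shutter plate) 68 mm above the table. It stands in the middle of the shutter, a black plate 122 mm along x, 100 mm along y and 6 mm thick. Axes as the light box's.
- shutter_edge (a point): Middle of the shutter's leading (+y) edge, the edge that meets the stop bar; 50 mm in +y from the tab's centre, 65 mm above the table. With the shutter closed it is at x = 0, y = -35 mm in the light box's frame.
- stop: Red stop bar clamped across the guide rails, set differently each time: 128 mm along x, 18 along y, 14 high, with two dark screws 10 mm higher; it does not yield. Origin: middle of the face that the shutter's edge meets, level with the box top (60 mm above the table). Full travel is the y distance from the closed shutter's edge to this face. Axes as the light box's.
- white_bottle: White capped bottle, 68 mm across, 165 mm high, standing loose near the +y end of the light box; leave it alone. Origin: centre of its underside.
- amber_jar: Amber jar with a black cap, 56 mm across, 75 mm high, standing loose near the -y end of the light box; leave it alone. Origin: centre of its underside.
- cap_dish: Shallow round metal dish, 90 mm across, 35 mm high, standing loose beyond the light box's +x side; leave it alone. Origin: centre of its underside.

How it is judged:
On the way:
1. the shutter is slid open until it presses against the stop bar (contact force between shutter and stop above 0.5 N), for 0.1 s.
At the end, for the whole second after the job is handed in: The shutter has met the stop bar and is then held by the gripper's fingers (over 2 N on it) at half of the travel between closed and the stop bar, within 5 mm, moving at less than 10 mm/s (((value of joint shutter between 0.023 and 0.035 m and y of stop in the frame of lightbox below 0.02501 m) or (value of joint shutter between 0.025 and 0.037 m and y of stop in the frame of lightbox between 0.02499 and 0.02901 m) or (value of joint shutter between 0.027 and 0.039 m and y of stop in the frame of lightbox between 0.02899 and 0.03301 m) or (value of joint shutter between 0.029 and 0.041 m and y of stop in the frame of lightbox between 0.03299 and 0.03701 m) or (value of joint shutter between 0.031 and 0.043 m and y of stop in the frame of lightbox between 0.03699 and 0.04101 m) or (value of joint shutter between 0.033 and 0.045 m and y of stop in the frame of lightbox between 0.04099 and 0.04501 m) or (value of joint shutter between 0.035 and 0.047 m and y of stop in the frame of lightbox above 0.04499 m)) and velocity of joint shutter between -0.01 and 0.01 m/s and contact force between the fingers and shutter above 2 N); the arm keeps its last pose, push and grip.
It fails at once if the white bottle is pushed more than 25 mm or tipped (distance of white_bottle from where it was at the start of the episode above 0.025 m or angle between white_bottle's own z axis and vertical above 0.3 rad).
It fails at once if the amber jar is pushed more than 25 mm or tipped (distance of amber_jar from where it was at the start of the episode above 0.025 m or angle between amber_jar's own z axis and vertical above 0.3 rad).
It fails at once if the metal dish is pushed more than 25 mm or tipped (distance of cap_dish from where it was at the start of the episode above 0.025 m or angle between cap_dish's own z axis and vertical above 0.3 rad).
It also fails if it takes over 48 s, if anything falls off the work surface, if the arm or the gripper's body presses on something with over 40 N, if the wrist force passes 120 N, or if a joint passes its speed limit or range.

## Working session

There is one attempt and no reset: what is moved stays moved. The work goes in short steps, Python scripts to look and compute and a tool call to move; the robot and the scene stay as the last step left them, time stands still between calls to the robot, and variables do not carry over. Pictures are saved under pics/ and viewed, at most 10 in all, crops included, and the job is handed in when it is done.

Besides the shell and the picture viewer there is one more tool, called after "Request:" by a JSON object that holds its "fn" and its "kwargs", one argument or row to a line. arm_command: Moves the arm, as the interface text tells. Its arguments: {"type":"object","properties":{"targets":{"type":"array","items":{"type":"array"}},"grip_force":{"type":"number"}},"required":["targets"]}

```bash
mkdir -p pics; cat > h.py <<'E'
import numpy as np, cv2
from scipy.spatial.transform import Rotation as R
from bench import state, eyes, workorder
def ray(p,at,T):
    r,c=at; x=np.array([(c-p['cx'])/p['fx'],(r-p['cy'])/p['fy']]); u=x.copy()
    for _ in range(20): u=x/(1+p['k1']*(u@u))
    d=T[:3,:3]@np.array([u[0],u[1],1]); return T[:3,3],d/np.linalg.norm(d)
def onz(o,d,z): return o+d*(z-o[2])/d[2]
def tri(rs):
    A=sum(np.eye(3)-np.outer(d,d) for o,d in rs); b=sum((np.eye(3)-np.outer(d,d))@o for o,d in rs)
    X=np.linalg.solve(A,b); return X,[np.linalg.norm(np.cross(X-o,d))*1000 for o,d in rs]
def shot(n):
    s=state(); p=eyes.get_image(n)
    if n=='wrist':
        W=np.eye(4); W[:3,:3]=R.from_rotvec(s['eef_rot']).as_matrix(); W[:3,3]=s['eef_pos']; T=W@p['T_tool_cam']
    else: T=p['T']
    return p,np.array(T)
E
cat > a.py <<'E'
from h import *
np.set_printoptions(precision=4,suppress=True)
Z=dict(lightbox=0,tab_top=.104,shutter_edge=.065,stop=.06,white_bottle=0,amber_jar=0,cap_dish=0)
P={n:shot(n) for n in('scene','top')}
for n in P: cv2.imwrite(f'pics/{n}.png',P[n][0]['color'])
for t in Z:
    rs=[]
    for n,(p,T) in P.items():
        l=eyes.place_of(p,t)[:1]
        if l: r=ray(p,l[0]['at'],T); rs.append(r); print(t,n,np.array(l[0]['at']),round(l[0]['score'],2),onz(*r,Z[t]))
    if len(rs)>1: print('   tri',*tri(rs))
s=state(); print(s)
print(R.from_rotvec(s['eef_rot']).as_matrix())
E
python3 a.py
```

```text
lightbox scene [207.5 237.8] 0.94 [ 0.6038 -0.0067  0.    ]
lightbox top [208.5 291.4] 0.81 [ 0.5981 -0.0286  0.    ]
   tri [ 0.5963 -0.0197 -0.0067] [np.float64(9.747893851555382), np.float64(9.747893851555409)]
tab_top top [220.  326.3] 0.7 [ 0.5549 -0.1035  0.104 ]
shutter_edge scene [179.9 224.7] 0.57 [ 0.5768 -0.0522  0.065 ]
shutter_edge top [213.7 301.7] 0.88 [ 0.5757 -0.0492  0.065 ]
   tri [ 0.5762 -0.0508  0.0647] [np.float64(1.6216565970134849), np.float64(1.6216565970134638)]
stop scene [195.4 245.8] 0.89 [0.6253 0.0243 0.06  ]
stop top [211.5 306.1] 0.61 [ 0.5817 -0.0608  0.06  ]
   tri [ 0.5775 -0.0293  0.0251] [np.float64(36.10544073476193), np.float64(36.10544073476188)]
white_bottle scene [256.8 279. ] 0.92 [0.7628 0.1495 0.    ]
white_bottle top [149.5 221.5] 0.91 [0.7638 0.1587 0.    ]
   tri [0.7641 0.1542 0.0023] [np.float64(4.319728240742368), np.float64(4.31972824074238)]
amber_jar top [240.5 384.8] 0.89 [ 0.5092 -0.2744  0.    ]
cap_dish scene [216.5 157.3] 0.8 [ 0.7057 -0.1996  0.    ]
cap_dish top [162.2 353.5] 0.82 [ 0.7231 -0.2016  0.    ]
   tri [ 0.7186 -0.1952  0.0112] [np.float64(3.7728560159709112), np.float64(3.772856015970976)]
{'clock': 0.8, 'joint_positions': array([ 0.9989,  0.477 ,  0.0224,  1.5554, -0.0115,  1.1093, -0.0831]), 'qvel': array([-0.0008,  0.0004, -0.0011,  0.0008, -0.0009,  0.0012, -0.0001]), 'joint_efforts': array([ -0.0009, -58.2648,   1.5326, -27.2917,  -0.0545,   0.0099,
         0.    ]), 'eef_pos': array([ 0.302 , -0.6037,  0.2227]), 'eef_rot': array([-3.0575, -0.722 , -0.    ]), 'contact_force': array([-1.0196,  0.1266,  0.2548]), 'wrist_torque': array([-0.0155,  0.0502,  0.025 ]), 'grip_force': 0.0, 'opening': 0.08802989415240826}
[[ 0.8944  0.4473  0.    ]
 [ 0.4473 -0.8944  0.    ]
 [ 0.     -0.     -1.    ]]
```

View pics/scene.png

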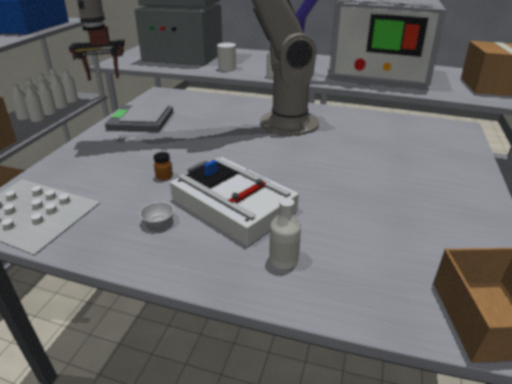

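View pics/top.png

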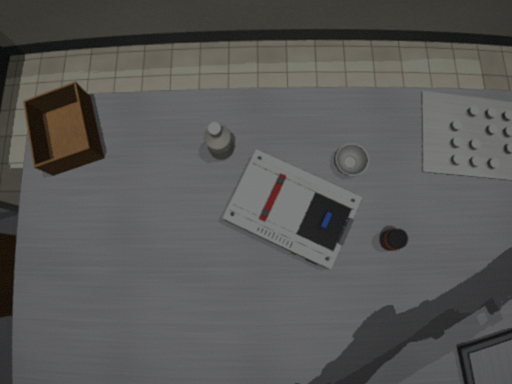

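The scene view shows the tab at about (167,211) and the stop at (190,247). In the top view the tab is at (220,326), the stop at (197,273), and the bottle, dish and jar all stand clear of the box. The box's opening direction is roughly 65° in world. I'll move above the shutter and look with the wrist camera.

The manual's scale: shifts go in shares of 0.5 m and turns go in shares of 60 degrees. Converting my numbers, 24 cm / 50 = 0.48, -17.9 cm / 50 = -0.358, 52 degrees / 60 = 0.8667.

Request:
{"fn": "arm_command", "kwargs": {
  "targets": [
    [0, [0.06, -0.044, -0.02], [0, 0, 0.1083]],
    [0, [0.12, -0.09, -0.04], [0, 0, 0.2167]],
    [0, [0.18, -0.134, -0.06], [0, 0, 0.325]],
    [0, [0.24, -0.18, -0.08], [0, 0, 0.4333]],
    [0, [0.3, -0.224, -0.1], [0, 0, 0.5417]],
    [0, [0.36, -0.268, -0.12], [0, 0, 0.65]],
    [0, [0.42, -0.314, -0.14], [0, 0, 0.7583]],
    [0, [0.48, -0.358, -0.16], [0, 0, 0.8667]]
  ]
}}

```text
clock: 1.47
eef_pos: [0.437, -0.3345, 0.3034]
eef_rot: [3.063, -0.7, 0.001]
contact_force: [1.0, -0.4, -0.6]
opening: 0.0875
grip_force: 0.0
```

```bash
cat > go.py <<'E'
import sys; from h import *
s=state(); M=R.from_rotvec(s['eef_rot']).as_matrix(); t=np.array([float(v) for v in sys.argv[1:4]])
print('pos',s['eef_pos'].round(4),'t',s['clock'],'tooly deg',np.degrees(np.arctan2(M[1,1],M[0,1])).round(2),'tilt',M[:,2].round(4))
print('shift cm',(M.T@(t-s['eef_pos'])*100).round(2),'J',s['joint_positions'].round(2),'F',s['contact_force'].round(1))
E
python3 go.py .57 -.07 .3
```

```text
pos [ 0.437  -0.3345  0.3034] t 1.4667 tooly deg -115.74 tilt [ 5.e-04 -2.e-04 -1.e+00]
shift cm [  0.5  -29.6    0.34] J [ 0.49  0.2   0.06  1.76 -0.01  1.18 -1.47] F [ 1.  -0.4 -0.6]
```

Converted, -24 cm / 50 = -0.48, -21 cm / 50 = -0.42.

Request:
{"fn": "arm_command", "kwargs": {
  "targets": [
    [0, [0.01, -0.07, 0], [0, 0, 0]],
    [0, [0.01, -0.14, 0], [0, 0, 0]],
    [0, [0.01, -0.21, 0], [0, 0, 0]],
    [0, [0.01, -0.28, 0], [0, 0, 0]],
    [0, [0.01, -0.35, 0], [0, 0, 0]],
    [0, [0.01, -0.42, 0], [0, 0, 0]],
    [0, [0.01, -0.48, 0], [0, 0, 0]],
    [0, [0.01, -0.48, 0], [0, 0, 0]]
  ]
}}

```text
clock: 2.13
eef_pos: [0.5465, -0.114, 0.3028]
eef_rot: [-3.065, 0.675, -0.001]
contact_force: [0.8, -0.1, 0.7]
opening: 0.0879
grip_force: 0.0
```

```bash
cat > b.py <<'E'
import sys; from h import *
np.set_printoptions(precision=4,suppress=True)
Z=dict(lightbox=0,tab_top=.104,shutter_edge=.065,stop=.06)
p,T=shot('wrist'); cv2.imwrite(f'pics/{sys.argv[1]}.png',p['color']); np.savez(sys.argv[1],T=T,**{k:p[k] for k in('color','fx','fy','cx','cy','k1')})
print('cam',T[:3,3],'fwd',T[:3,2])
for t in Z:
    for l in eyes.place_of(p,t)[:2]: print(t,np.array(l['at']),round(l['score'],2),onz(*ray(p,l['at'],T),Z[t]))
E
python3 go.py .57 -.07 .3; python3 b.py w1
```

```text
pos [ 0.5465 -0.114   0.3028] t 2.1333 tooly deg -114.85 tilt [ 0.0015  0.0032 -1.    ]
shift cm [ 0.28 -4.98  0.3 ] J [ 0.18  0.22 -0.1   1.73  0.02  1.19 -1.93] F [ 0.8 -0.1  0.7]
cam [ 0.614  -0.1449  0.4656] fwd [-0.2466  0.119  -0.9618]
lightbox [155.  196.9] 0.87 [ 0.592  -0.0248  0.    ]
tab_top [167.3 248.2] 0.65 [ 0.5557 -0.1034  0.104 ]
shutter_edge [159.9 208.3] 0.93 [ 0.5822 -0.0529  0.065 ]
shutter_edge [134.3 364.6] 0.28 [ 0.5245 -0.2633  0.065 ]
stop [159.1 153.5] 0.81 [0.6159 0.0188 0.06  ]
```

View pics/w1.png

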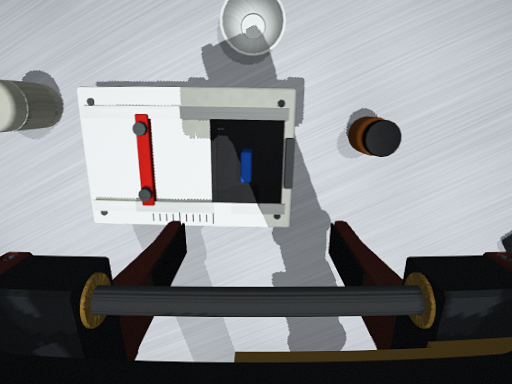

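The wrist view shows the tab at (row 166, col 246), the shutter's leading edge near col 211, and the stop face near col 152. Next I'll measure the yaw from the box corner screws, the red bar and the blue tab by colour.

```bash
cat > c.py <<'E'
import sys; from h import *
np.set_printoptions(precision=4,suppress=True)
d=np.load(sys.argv[1]+'.npz'); p={k:d[k] for k in d}; T=p['T']; im=p['color'].astype(int)
q=[(101.5,91),(103.5,281.5),(216,277),(212.5,104)]
if sys.argv[1]=='w1':
  X=[onz(*ray(p,a,T),.06)[:2] for a in q]; an=lambda v:np.degrees(np.arctan2(v[1],v[0]))
  print('y dir deg',an(X[0]-X[1]),an(X[3]-X[2]),'xdir+90',an(X[0]-X[3])+90,an(X[1]-X[2])+90, np.mean(X,0))
def mk(m,z,nm):
    n,l,st,c=cv2.connectedComponentsWithStats(m.astype(np.uint8)); i=1+st[1:,4].argmax()
    r,cc=np.where(l==i); W=np.array([onz(*ray(p,a,T),z)[:2] for a in zip(r,cc)])
    b=cv2.minAreaRect((W*1e4).astype(np.float32)); print(nm,st[i],np.array(b[0])/1e4,np.array(b[1])/10,b[2])
b,g,r=im[...,0],im[...,1],im[...,2]
mk((b>1.6*r)&(b>1.4*g)&(b>70),.104,'tab')
mk((r>1.8*g)&(r>1.8*b)&(r>110),.074,'bar')
mk((r<40)&(g<40)&(b<40)&(np.arange(384)[:,None]<230),.068,'plate')
E
python3 c.py w1
```

```text
y dir deg 64.09353404587289 64.21361812413731 xdir+90 63.811401363008365 64.06911832768456 [ 0.5933 -0.0236]
tab [240 149  12  34 361] [ 0.5589 -0.1012] [14.0317 42.4564] 64.29331970214844
bar [137 131  16  60 648] [0.6187 0.0261] [17.0034 82.0479] 64.09223937988281
plate [ 210  119   74   84 3479] [ 0.5575 -0.1001] [ 98.0294 115.5527] 64.41455841064453
```

```bash
python3 go.py .556 -.1015 .17
```

```text
pos [ 0.5434 -0.1235  0.3027] t 2.3833 tooly deg -115.57 tilt [-3.e-04 -8.e-04 -1.e+00]
shift cm [ 0.18 -2.54 13.26] J [ 0.19  0.22 -0.09  1.74  0.02  1.19 -1.93] F [ 0.2  0.3 -0.6]
```

Converted, 13 cm / 50 = 0.26, 11 cm / 50 = 0.22, 0.3 degrees / 60 = 0.005.

Request:
{"fn": "arm_command", "kwargs": {
  "targets": [
    [0, [0.004, -0.02, 0.06], [0, 0, 0.005]],
    [0, [0.004, -0.04, 0.12], [0, 0, 0.005]],
    [0, [0.004, -0.05, 0.18], [0, 0, 0.005]],
    [0, [0.004, -0.05, 0.22], [0, 0, 0.005]],
    [0, [0.004, -0.05, 0.26], [0, 0, 0.005]],
    [0, [0.004, -0.05, 0.26], [0, 0, 0.005]],
    [0, [0.004, -0.05, 0.26], [0, 0, 0.005]],
    [0, [0.004, -0.05, 0.26], [0, 0, 0.005]]
  ]
}}

```text
clock: 3.05
eef_pos: [0.5572, -0.101, 0.174]
eef_rot: [3.062, -0.702, 0.003]
contact_force: [0.9, -0.8, 0.1]
opening: 0.0875
grip_force: 0.0
```

```bash
python3 b.py w2; python3 c.py w2; python3 -c "
from h import *
rs=[]
for n,a in (('w1',None),('w2',None)):
    d=np.load(n+'.npz'); p={k:d[k] for k in d}; im=p['color'].astype(int); b,g,r=im[...,0],im[...,1],im[...,2]
    m=(b>1.6*r)&(b>1.4*g)&(b>70); k,l,st,c=cv2.connectedComponentsWithStats(m.astype(np.uint8)); i=1+st[1:,4].argmax(); rs.append(ray(p,(c[i][1],c[i][0]),p['T']))
print(tri(rs))
"; python3 go.py .556 -.1015 .074
```

```text
cam [ 0.6241 -0.1324  0.3369] fwd [-0.2445  0.1196 -0.9623]
lightbox [179.4 185.4] 0.65 [ 0.59 -0.02  0.  ]
tab_top [191.4 205.1] 0.65 [ 0.5844 -0.0645  0.104 ]
tab_top [202.6 255.7] 0.58 [ 0.5572 -0.0983  0.104 ]
shutter_edge [188.4 206.4] 0.59 [ 0.5798 -0.0558  0.065 ]
stop [187.1 125.9] 0.78 [0.6154 0.018  0.06  ]
tab [250 172  16  51 755] [ 0.5605 -0.1016] [12.5896 43.8364] 63.855491638183594
bar [  96  145   29   88 1288] [0.6201 0.0264] [17.2522 86.0197] 64.26859283447266
plate [ 203  130  109  100 7795] [ 0.5652 -0.1031] [99.464  97.1892] 64.21381378173828
(array([ 0.55550796, -0.09902506,  0.08499603]), [np.float64(0.0719293409642838), np.float64(0.07192934096428995)])
pos [ 0.5572 -0.1002  0.1738] t 3.3 tooly deg -115.73 tilt [ 2.e-03 -3.e-04 -1.e+00]
shift cm [-0.07  0.18  9.98] J [ 0.15  0.35 -0.11  1.87  0.05  0.92 -1.99] F [-0.2 -0.8  0.4]
```

View pics/w2.png

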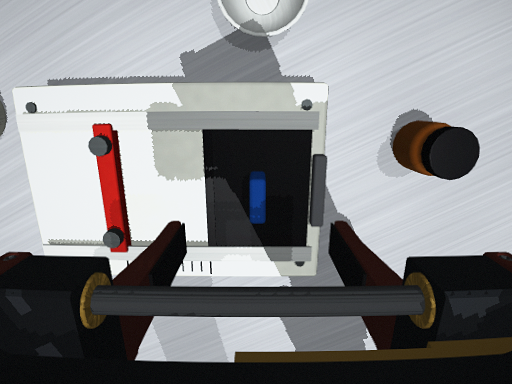

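The two-view triangulation puts the tab at (0.5555, -0.099), with its visible middle at z 0.085, which agrees with a 104 mm top. It sits between the fingers at (row 196, col 258). I'll half close the fingers to stay clear of the spring housing, descend, then grip.

Converted, 9.8 cm / 50 = 0.196, 9 cm / 50 = 0.18, 0.2 degrees / 60 = 0.0033.

Request:
{"fn": "arm_command", "kwargs": {
  "targets": [
    [0.45, [-0.002, 0, 0.02], [0, 0, 0.0033]],
    [0.45, [-0.002, 0, 0.04], [0, 0, 0.0033]],
    [0.45, [-0.002, 0, 0.08], [0, 0, 0.0033]],
    [0.45, [-0.002, 0, 0.12], [0, 0, 0.0033]],
    [0.45, [-0.002, 0, 0.15], [0, 0, 0.0033]],
    [0.45, [-0.002, 0, 0.18], [0, 0, 0.0033]],
    [0.45, [-0.002, 0, 0.196], [0, 0, 0.0033]],
    [0.45, [-0.002, 0, 0.196], [0, 0, 0.0033]]
  ],
  "grip_force": 30
}}

```text
clock: 3.97
eef_pos: [0.5538, -0.0993, 0.0721]
eef_rot: [3.061, -0.704, -0.007]
contact_force: [0.1, 0.1, -0.1]
opening: 0.0488
grip_force: 0.0
```

```bash
python3 b.py w3; python3 c.py w3; python3 go.py .5555 -.1 .075; python3 -c "
from h import *; print(state()['opening'])"
```

```text
cam [ 0.6217 -0.1309  0.2346] fwd [-0.2502  0.1209 -0.9606]
lightbox [196.6 157.5] 0.65 [ 0.594  -0.0233  0.    ]
lightbox [260.  257.2] 0.55 [ 0.503  -0.0735  0.    ]
tab_top [254.4 254. ] 0.81 [ 0.5592 -0.0989  0.104 ]
shutter_edge [225.9 175.8] 0.86 [ 0.5799 -0.0535  0.065 ]
stop [224.9  59.6] 0.92 [0.6132 0.0197 0.06  ]
tab [ 244  201   28   86 2127] [ 0.5628 -0.1025] [13.1958 46.4814] 64.06005859375
bar [   7  160   50  124 2563] [0.622  0.0257] [17.462  81.9559] 64.24539947509766
plate [  169   134   174    96 15174] [ 0.5831 -0.1119] [99.9628 58.3526] 64.12218475341797
pos [ 0.5564 -0.0996  0.0755] t 4.2167 tooly deg -115.92 tilt [ 1.7e-03 -2.0e-04 -1.0e+00]
shift cm [-0.06  0.08  0.05] J [ 0.15  0.48 -0.1   1.94  0.07  0.72 -2.02] F [ 0.2 -0.7  0.1]
0.048164909407276676
```

View pics/w3.png

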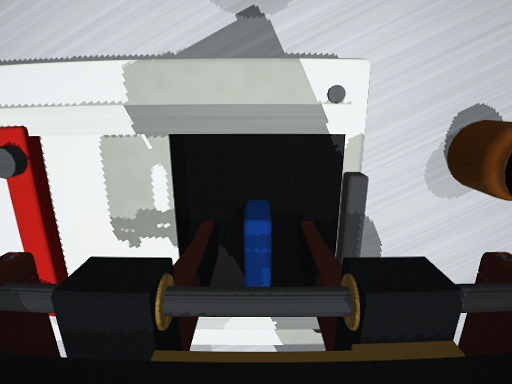

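Tab lies between the fingers at (row 245, col 257). Gripping.

Request:
{"fn": "arm_command", "kwargs": {
  "targets": [
    [1, [0, 0, 0], [0, 0, 0]],
    [1, [0, 0, 0], [0, 0, 0]],
    [1, [0, 0, 0], [0, 0, 0]],
    [1, [0, 0, 0], [0, 0, 0]],
    [1, [0, 0, 0], [0, 0, 0]],
    [1, [0, 0, 0], [0, 0, 0]],
    [1, [0, 0, 0], [0, 0, 0]],
    [1, [0, 0, 0], [0, 0, 0]]
  ],
  "grip_force": 40
}}

```text
clock: 4.88
eef_pos: [0.5555, -0.1, 0.0747]
eef_rot: [3.061, -0.705, -0.0]
contact_force: [-1.7, -1.9, 2.0]
opening: 0.014
grip_force: 40.0
```

```bash
cat > f.py <<'E'
from h import *
import sys
u=np.array([.4368,.8996])
s=state(); print('t',s['clock'],'pos',s['eef_pos'].round(4),'along mm',round(1000*s['eef_pos'][:2]@u,2),'Falong',round(s['contact_force'][:2]@u,2),s['contact_force'].round(1),'open',s['opening'],'grip',s['grip_force'])
E
python3 f.py
```

```text
t 4.8833 pos [ 0.5555 -0.1     0.0747] along mm 152.65 Falong -2.45 [-1.7 -1.9  2. ] open 0.014010439744288474 grip 40.00071465969086
```

Converted, -5.2 cm / 50 = -0.104, -4.7 cm / 50 = -0.094.

Request:
{"fn": "arm_command", "kwargs": {
  "targets": [
    [1, [0, -0.016, 0], [0, 0, 0]],
    [1, [0, -0.032, 0], [0, 0, 0]],
    [1, [0, -0.048, 0], [0, 0, 0]],
    [1, [0, -0.064, 0], [0, 0, 0]],
    [1, [0, -0.08, 0], [0, 0, 0]],
    [1, [0, -0.094, 0], [0, 0, 0]],
    [1, [0, -0.104, 0], [0, 0, 0]],
    [1, [0, -0.104, 0], [0, 0, 0]]
  ]
}}

```text
clock: 5.55
eef_pos: [0.5774, -0.0549, 0.0747]
eef_rot: [3.058, -0.705, -0.003]
contact_force: [-5.6, -7.6, 6.8]
opening: 0.0138
grip_force: 40.0
```

```bash
python3 f.py;  python3 b.py w4|tail -3
```

```text
t 5.55 pos [ 0.5774 -0.0549  0.0747] along mm 202.82 Falong -9.34 [-5.6 -7.6  6.8] open 0.013760878794262035 grip 40.0079619884491
shutter_edge [258.8 259.9] 0.41 [ 0.5582 -0.0464  0.065 ]
stop [224.8 131.3] 0.68 [0.6154 0.0208 0.06  ]
stop [258.6 257.5] 0.55 [ 0.5566 -0.0438  0.06  ]
```

Request:
{"fn": "arm_command", "kwargs": {
  "targets": [
    [1, [0, -0.008, 0], [0, 0, 0]],
    [1, [0, -0.016, 0], [0, 0, 0]],
    [1, [0, -0.024, 0], [0, 0, 0]],
    [1, [0, -0.032, 0], [0, 0, 0]],
    [1, [0, -0.036, 0], [0, 0, 0]],
    [1, [0, -0.036, 0], [0, 0, 0]],
    [1, [0, -0.036, 0], [0, 0, 0]]
  ]
}}

```text
clock: 6.38
eef_pos: [0.5843, -0.0406, 0.0747]
eef_rot: [3.056, -0.708, -0.004]
contact_force: [-7.1, -10.2, 9.1]
opening: 0.0138
grip_force: 40.0
```

```bash
python3 f.py;  python3 b.py w5|tail -3
```

```text
t 6.3833 pos [ 0.5843 -0.0406  0.0747] along mm 218.7 Falong -12.26 [ -7.1 -10.2   9.1] open 0.013757788861214485 grip 40.0199693441391
cam [ 0.652  -0.0717  0.2374] fwd [-0.2492  0.117  -0.9614]
lightbox [196.5 237.9] 0.58 [ 0.5942 -0.0262  0.    ]
tab_top [257.9 259.2] 0.93 [ 0.5854 -0.041   0.104 ]
```

Request:
{"fn": "arm_command", "kwargs": {
  "targets": [
    [1, [0, -0.004, 0], [0, 0, 0]],
    [1, [0, -0.008, 0], [0, 0, 0]],
    [1, [0, -0.008, 0], [0, 0, 0]],
    [1, [0, -0.008, 0], [0, 0, 0]]
  ]
}}

```text
clock: 6.97
eef_pos: [0.5859, -0.0374, 0.0747]
eef_rot: [3.055, -0.708, -0.005]
contact_force: [-7.0, -11.5, 8.7]
opening: 0.0137
grip_force: 40.0
```

```bash
python3 f.py
```

```text
t 6.9667 pos [ 0.5859 -0.0374  0.0747] along mm 222.3 Falong -13.37 [ -7.  -11.5   8.7] open 0.013726234015512836 grip 40.02277672290802
```

Converted, -0.4 cm / 50 = -0.008, -0.2 cm / 50 = -0.004.

Request:
{"fn": "arm_command", "kwargs": {
  "targets": [
    [1, [0, -0.004, 0], [0, 0, 0]],
    [1, [0, -0.008, 0], [0, 0, 0]],
    [1, [0, -0.008, 0], [0, 0, 0]],
    [1, [0, -0.008, 0], [0, 0, 0]]
  ]
}}

```text
clock: 7.3
eef_pos: [0.5875, -0.034, 0.0747]
eef_rot: [3.055, -0.708, -0.005]
contact_force: [-8.9, -10.4, 8.6]
opening: 0.0139
grip_force: 40.0
```

Converted, -0.4 cm / 50 = -0.008, -0.2 cm / 50 = -0.004.

Request:
{"fn": "arm_command", "kwargs": {
  "targets": [
    [1, [0, -0.004, 0], [0, 0, 0]],
    [1, [0, -0.008, 0], [0, 0, 0]],
    [1, [0, -0.008, 0], [0, 0, 0]],
    [1, [0, -0.008, 0], [0, 0, 0]]
  ]
}}

```text
clock: 7.63
eef_pos: [0.5892, -0.0306, 0.0747]
eef_rot: [3.055, -0.708, -0.005]
contact_force: [-8.7, -10.9, 9.4]
opening: 0.0139
grip_force: 40.0
```

```bash
python3 f.py
```

```text
t 7.6333 pos [ 0.5892 -0.0306  0.0747] along mm 229.81 Falong -13.56 [ -8.7 -10.9   9.4] open 0.013905509034508604 grip 40.0281822681427
```

Travel is 77 mm with no contact yet, so I'll keep going in small steps.

Converted, -0.3 cm / 50 = -0.006, -0.2 cm / 50 = -0.004.

Request:
{"fn": "arm_command", "kwargs": {
  "targets": [
    [1, [0, -0.004, 0], [0, 0, 0]],
    [1, [0, -0.006, 0], [0, 0, 0]],
    [1, [0, -0.006, 0], [0, 0, 0]],
    [1, [0, -0.006, 0], [0, 0, 0]]
  ]
}}

```text
clock: 7.97
eef_pos: [0.5904, -0.0282, 0.0747]
eef_rot: [3.054, -0.708, -0.006]
contact_force: [-8.1, -11.8, 9.7]
opening: 0.0138
grip_force: 40.0
```

Converted, -0.3 cm / 50 = -0.006, -0.2 cm / 50 = -0.004.

Request:
{"fn": "arm_command", "kwargs": {
  "targets": [
    [1, [0, -0.004, 0], [0, 0, 0]],
    [1, [0, -0.006, 0], [0, 0, 0]],
    [1, [0, -0.006, 0], [0, 0, 0]],
    [1, [0, -0.006, 0], [0, 0, 0]]
  ]
}}

```text
clock: 8.3
eef_pos: [0.5914, -0.0261, 0.0747]
eef_rot: [3.053, -0.709, -0.006]
contact_force: [-8.7, -12.0, 10.9]
opening: 0.0136
grip_force: 40.0
```

```bash
python3 f.py
```

```text
t 8.3 pos [ 0.5914 -0.0261  0.0747] along mm 234.87 Falong -14.6 [ -8.7 -12.   10.9] open 0.013560042047442399 grip 40.03933310508728
```

Converted, -0.3 cm / 50 = -0.006, -0.2 cm / 50 = -0.004.

Request:
{"fn": "arm_command", "kwargs": {
  "targets": [
    [1, [0, -0.004, 0], [0, 0, 0]],
    [1, [0, -0.006, 0], [0, 0, 0]],
    [1, [0, -0.006, 0], [0, 0, 0]],
    [1, [0, -0.006, 0], [0, 0, 0]]
  ]
}}

```text
clock: 8.63
eef_pos: [0.5914, -0.026, 0.0746]
eef_rot: [3.049, -0.711, -0.009]
contact_force: [-12.2, -18.4, 14.9]
opening: 0.0137
grip_force: 40.1
```

```bash
python3 f.py; python3 b.py w6 | tail -4; python3 f.py
```

```text
t 8.6333 pos [ 0.5914 -0.026   0.0746] along mm 234.91 Falong -21.9 [-12.2 -18.4  14.9] open 0.013682229195536123 grip 40.075963139534
lightbox [230.7 177.4] 0.38 [0.5967 0.0506 0.    ]
tab_top [260.7 257.6] 0.66 [ 0.5916 -0.0248  0.104 ]
shutter_edge [226.7 177.3] 0.78 [0.6164 0.0198 0.065 ]
stop [225.5 179.5] 0.83 [0.6152 0.0203 0.06  ]
t 8.8833 pos [ 0.5914 -0.026   0.0746] along mm 234.91 Falong -21.95 [-12.8 -18.2  13.9] open 0.013593722229809705 grip 40.07539004087448
```

View pics/w6.png

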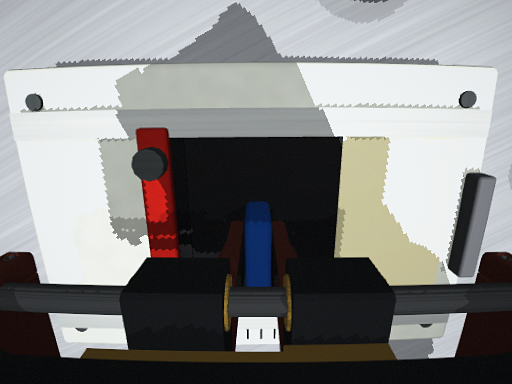

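The stop is felt: position stayed at 234.9 mm while the force rose from 14.6 to 21.9 N. The picture agrees, with the plate edge against the red bar near (row 230, col 177). Travel is about 82.2 mm, so half is 41.1 mm and the target position along the slide is 193.8 mm.

Converted, 4.4 cm / 50 = 0.088, 4.1 cm / 50 = 0.082.

Request:
{"fn": "arm_command", "kwargs": {
  "targets": [
    [1, [0, 0.014, 0], [0, 0, 0]],
    [1, [0, 0.028, 0], [0, 0, 0]],
    [1, [0, 0.042, 0], [0, 0, 0]],
    [1, [0, 0.056, 0], [0, 0, 0]],
    [1, [0, 0.07, 0], [0, 0, 0]],
    [1, [0, 0.082, 0], [0, 0, 0]],
    [1, [0, 0.088, 0], [0, 0, 0]],
    [1, [0, 0.088, 0], [0, 0, 0]]
  ]
}}

```text
clock: 9.55
eef_pos: [0.5743, -0.0613, 0.0747]
eef_rot: [3.056, -0.709, -0.004]
contact_force: [-5.6, -7.9, 6.1]
opening: 0.0139
grip_force: 40.0
```

Request:
{"fn": "arm_command", "kwargs": {
  "targets": [
    [1, [0, 0, 0], [0, 0, 0]],
    [1, [0, 0, 0], [0, 0, 0]],
    [1, [0, 0, 0], [0, 0, 0]],
    [1, [0, 0, 0], [0, 0, 0]]
  ]
}}

```text
clock: 9.88
eef_pos: [0.5746, -0.0607, 0.0747]
eef_rot: [3.057, -0.707, -0.003]
contact_force: [-5.9, -8.4, 6.7]
opening: 0.0139
grip_force: 40.0
```

```bash
python3 f.py; python3 b.py w7 | tail -4; python3 f.py
```

```text
t 9.8833 pos [ 0.5746 -0.0607  0.0747] along mm 196.42 Falong -10.11 [-5.9 -8.4  6.7] open 0.01388509738205405 grip 40.00692665576935
lightbox [197.9 211.1] 0.85 [ 0.5935 -0.025   0.    ]
tab_top [257.2 258.4] 0.82 [ 0.5762 -0.0608  0.104 ]
shutter_edge [227.9 176.6] 0.56 [ 0.5988 -0.0136  0.065 ]
stop [223.9 124.5] 0.57 [0.6153 0.0187 0.06  ]
t 10.1333 pos [ 0.5746 -0.0607  0.0747] along mm 196.42 Falong -9.57 [-6.5 -7.5  7.3] open 0.013865199939299338 grip 40.007094740867615
```

View pics/w7.png

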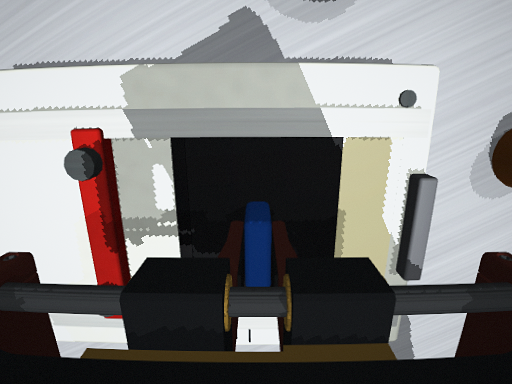

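The shutter is held 38.5 mm back from the stop, with the tab firmly between the fingers at (row 245, col 258). A final 2.5 mm brings it to the middle.

Converted, 0.25 cm / 50 = 0.005, 0.15 cm / 50 = 0.003.

Request:
{"fn": "arm_command", "kwargs": {
  "targets": [
    [1, [0, 0.003, 0], [0, 0, 0]],
    [1, [0, 0.005, 0], [0, 0, 0]],
    [1, [0, 0.005, 0], [0, 0, 0]],
    [1, [0, 0.005, 0], [0, 0, 0]],
    [1, [0, 0.005, 0], [0, 0, 0]],
    [1, [0, 0.005, 0], [0, 0, 0]],
    [1, [0, 0.005, 0], [0, 0, 0]],
    [1, [0, 0.005, 0], [0, 0, 0]]
  ]
}}

```text
clock: 10.8
eef_pos: [0.5737, -0.0626, 0.0747]
eef_rot: [3.057, -0.707, -0.003]
contact_force: [-5.1, -6.9, 6.3]
opening: 0.0137
grip_force: 40.0
```

```bash
python3 f.py; python3 -c "
from h import *; s=state(); a=1000*s['eef_pos'][:2]@[.4368,.8996]; print(a)
if abs(a-193.8)<1.5 and s['grip_force']>20: print(workorder.close_job())"
```

```text
t 10.8 pos [ 0.5737 -0.0626  0.0747] along mm 194.25 Falong -8.4 [-5.1 -6.9  6.3] open 0.013705100692084997 grip 40.00552296638489
194.25268052927063
the job is handed in; nothing more can be done
None
```

I slid the shutter open to the red stop (about 82 mm of travel), then brought it back to about 41.6 mm, against a half-travel target of 41.1 mm. I handed the job in with the gripper holding it there at 40 N; the interface did not report the verdict.

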